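# Roll the blue capacitor to the test head

### The arm

A 6-joint arm with a two-finger parallel gripper is mounted at the origin on the work surface. World frame = base frame: x ahead of the robot, y to its left, z up, the work surface at z = 0. Lengths are in m, angles in rad, forces in N, time in s.
With the tool pointing down it reaches from about 0.275 to 0.775 m from the base axis. Payload 14.6 kg.
Tool frame: the origin (TCP) lies at the very end of the fingers, on their centre line; the grasp point (between the pads) lies 19 mm behind it; z points along the fingers, y is the line along which they close (so a half turn about z gives the same grasp; the last joint's range is limited). The gripper opens to 85 mm and grips with 20 to 120 N. Pads are 22 mm wide; open, the fingers measure 114 mm over their backs; the gripper's body (76 mm by 85 mm) begins 54 mm behind the grasp point. The pads swing forward as they close: fully open they stand 13 mm farther back than shut.
Start: joints at [-1.277, 0.263, -0.048, 1.259, 0, 1.415], TCP at [0.228, -0.473, 0.231] pointing down, gripper open.
Joint ranges: [-2.65, 2.65], [-0.89, 1.7], [-1.18, 1.37], [-2.13, 2.11], [-1.35, 1.29], [-3.14, 3.14]. Speed limits (rad/s): [1.89, 1.89, 2.57, 2.79, 3.14, 3.14].

### API

Orientations are given as a rotation vector (axis times angle).
In Python, from bench import r, eyes, finish_job gives the robot as it stands (r), with the cameras (eyes) and the job as plain functions.
- The arm moves only by the shell command python3 inch.py 'ROWS' [OPENING] [FORCE]. ROWS is rows parted by semicolons, their numbers by spaces, 1 to 20 of them, each of 6 numbers: dx, dy, dz in m, then a rotation vector rx, ry, rz in rad; each row shifts and turns the commanded pose from where the row before left it, along the tool's axes as they then stand; what a row does not reach is not made up. A row lasts 1/10 s, in which the tool goes at most 0.05 m and 0.15 rad, less where a joint would pass 70% of its speed; a pose out of reach is approached as far as the arm can. OPENING is the finger opening in m, set as the command begins (- or left out keeps the last). The fingers move at their own pace and stop on an object; FORCE is the grip in N (left out, the last holds). Time passes only in rows, so rows that do not move let the fingers close. It prints the time, the measured TCP pose, the force, the opening and the grip force at its end.
- r.observe(): the state, without advancing time (a new reading comes with each control period).
- eyes.snapshot(name): name is "side" or "top"; returns a dict with "img" (480x640x3 uint8, red, green, blue), "vfov" (degrees; the focal length in pixels is half the picture's height over the tangent of half this angle, whatever the lens; pixels are square), "cx", "cy" (the principal point, pixels), "rvec" (rotation vector, rad) and "tvec" (3), from world to camera coordinates, as OpenCV has them. Camera axes: x right, y down, z forward; pixel columns grow to the right and rows downward; lengths in m; the calibration is good to about 2 mm. A picture is of the moment at which its call begins. There is no depth.
- finish_job(): hands the job in; it is judged then, once.
The state is a dict: "time": time; "joints": joint angles; "qd": joint speeds; "joint_torque": joint torques, N m; "position": TCP position; "ee_rot": TCP orientation; "wrist_force": force on the tool from outside, world axes, zero at the start; "torque": the same for the moment, N m; "grip_width": finger opening in m; "gripper_force": force on a finger pad.
Only numpy, scipy, OpenCV 4.12 (cv2) and the standard library are available. Lean on these libraries where they do the work, as an engineer would, in place of code of your own. Each camera call takes 0.05 s, during which the arm holds its last target. There are 200 camera calls.

### The job

Pick up the white paddle by its orange handle and use it to push the blue-sleeved capacitor gently, so that it rolls along its lane of the aluminium track until it drops into the yellow seat groove in front of the black test head. Keep the gripper off both capacitors and leave the red-sleeved one where it is. Finally stand the paddle upright on the bench, clear of the track, and let go.

Things in the scene. Friction and masses are not known exactly. Their poses are not given: they have to be found in the camera images.
- capacitor_blue: The capacitor to roll: aluminium cylinder 50 mm in diameter, 70 long, blue sleeve, about 0.18 kg, lying across either lane, free to roll along it. Origin at its centre, y = cylinder axis (x and z turn as it rolls). Starts on the lane floor, centre 35 mm above the bench, 145 to 205 mm before the seat.
- capacitor_red: The same capacitor with a red sleeve, lying in the other lane; to be left alone. Origin at its centre, y axis along the cylinder.
- paddle: Paddle standing on the bench, 0.16 kg. White blade 32 mm thick (x), 50 wide (y), 60 high (z), broad faces flat; on it a centred orange handle 16 thick (x), 30 wide (y), from 60 to 132 mm above the underside. Origin at the centre of the underside; z up, x square to the broad faces.
- track: Fixed track, 300 mm (x) by 170 (y); origin under its centre at bench height, x = rolling direction. Two lanes, centred at y = +41 and -41 mm, 76 wide between guide walls 22 high (above bench); lane floor 10 high from the open end x = -150 to 93. Then the seat, a groove 24 wide centred at x = 105, where a capacitor sinks 3 mm and stays; then the black test head, 60 high, face at x = 135.

How it is judged:
On the way, in this order (a step that is already met when the one before it is completed fails the run):
1. the paddle pushes the blue capacitor while it is still well short of the seat (contact force between paddle and capacitor_blue above 0.02 N and x of capacitor_blue in the frame of track below 0.06 m).
2. the blue capacitor lies in the seat groove (x of capacitor_blue in the frame of track between 0.095 and 0.115 m and z of capacitor_blue in the frame of track below 0.0345 m), for 0.2 s.
At the end, for the whole second after the job is handed in: The blue capacitor lies at rest in the seat groove (within 10 mm of its centre along the track), the red one is within 20 mm of where it began, and the paddle stands at rest on the bench, upright within about 10 degrees (all of step 2 and z of capacitor_blue in the frame of track above 0.025 m and linear speed of each of capacitor_blue, paddle below 0.02 m/s and distance of capacitor_red from where it was at the start of the episode below 0.02 m and angle between paddle's own z axis and vertical below 0.17 rad and height (world z) of paddle between -0.01 and 0.005 m); the robot touches nothing.
It fails at once if the gripper or arm touches a capacitor (contact force between any of the arm, the fingers and capacitor_blue above 0.5 N or contact force between any of the arm, the fingers and capacitor_red above 0.5 N).
It fails at once if the blue capacitor is sent rolling faster than 0.4 m/s (linear speed of capacitor_blue above 0.4 m/s).
It fails at once if the red capacitor is moved by more than 20 mm (distance of capacitor_red from where it was at the start of the episode above 0.02 m).
It also fails if it takes over 56 s, if anything falls off the work surface, if the arm or the gripper's body presses on something with over 40 N, if the wrist force passes 120 N, or if a joint passes its speed limit or range.

## Working session

There is one attempt and no reset: what is moved stays moved. The work goes in short steps, Python scripts to look and compute and a shell command to move; the robot and the scene stay as the last step left them, time stands still between calls to the robot, and variables do not carry over. Pictures are saved under pics/ and viewed, at most 10 in all, crops included, and the job is handed in when it is done.

```bash
ls; mkdir -p pics; python3 - <<'E'
from bench import r, eyes, finish_job
import cv2
for n in("side","top"):
    s=eyes.snapshot(n); cv2.imwrite(f"pics/{n}0.png",s["img"][:,:,::-1]); print(n,s["vfov"],s["cx"],s["cy"],s["rvec"],s["tvec"])
o=r.observe();print(o["time"],o["position"],o["ee_rot"],o["grip_width"])
E
```

```text
bench.py
inch.py
pics
side 46.152419486487105 315.0000560403545 237.45142252901684 [ 2.27395231 -0.51909213  0.22304061] [-0.54683516  0.13748739  0.67755436]
top 53.33925628134405 315.6495853339912 241.00646279749077 [ 2.13100922 -2.16161162  0.19766724] [-0.10675434  0.55893603  0.63064054]
0.1 [ 0.2277023  -0.47280154  0.23088748] [-3.06195441e+00 -6.98790659e-01  4.87403568e-05] 0.08556791027606077
```

View pics/top0.png

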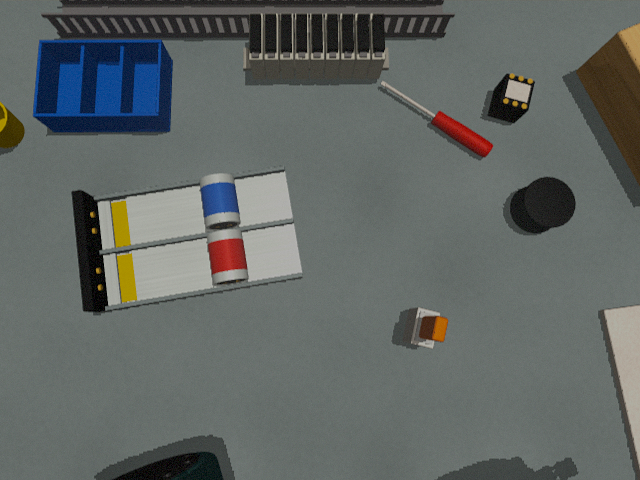

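View pics/side0.png

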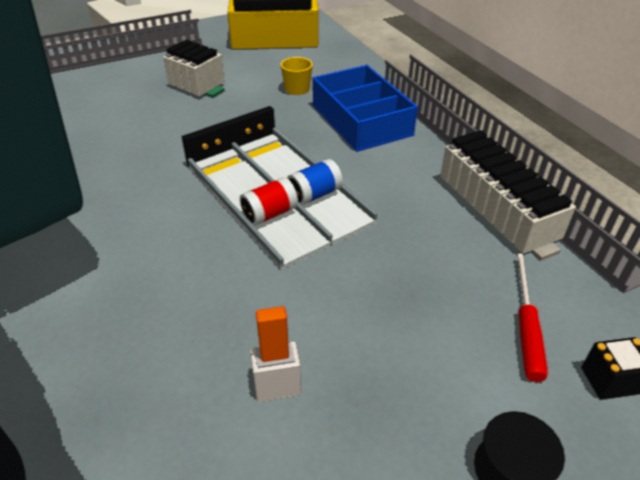

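The top view shows the track, with its head at the left (~90,250), the yellow seats (~122,250), blue at (220,201), red at (227,255) and the paddle at (428,328). The side view shows the paddle at (273,350). Next I measure them.

```bash
cat > h.py <<'E'
import numpy as np, cv2
from bench import r, eyes, finish_job
class Cam:
    def __init__(s,n):
        d=eyes.snapshot(n); s.img=d["img"]; s.hsv=cv2.cvtColor(s.img,cv2.COLOR_RGB2HSV)
        s.R=cv2.Rodrigues(np.array(d["rvec"],float))[0]; s.t=np.array(d["tvec"],float)
        f=240/np.tan(np.radians(d["vfov"])/2); s.K=np.array([[f,0,d["cx"]],[0,f,d["cy"]],[0,0,1]]); s.c=-s.R.T@s.t
        s.P=s.K@np.c_[s.R,s.t]
    def plane(s,uv,z):
        uv=np.atleast_2d(uv); d=(s.R.T@np.linalg.inv(s.K)@np.c_[uv,np.ones(len(uv))].T).T
        return s.c+d*((z-s.c[2])/d[:,2])[:,None]
    def mask(s,lo,hi,box):
        m=cv2.inRange(s.hsv,lo,hi); k=np.zeros_like(m); x0,y0,x1,y1=box; k[y0:y1,x0:x1]=m[y0:y1,x0:x1]; 
        n,l,st,_=cv2.connectedComponentsWithStats(k); i=1+st[1:,4].argmax(); return (l==i).astype(np.uint8)
def cen(m): M=cv2.moments(m,True); return np.array([M["m10"],M["m01"]])/M["m00"]
def rect(m): return cv2.minAreaRect(max(cv2.findContours(m,0,1)[0],key=cv2.contourArea))
def tri(a,ua,b,ub):
    X=cv2.triangulatePoints(a.P,b.P,np.array(ua,float),np.array(ub,float)).ravel(); return X[:3]/X[3]
E
python3 - <<'E'
from h import *
np.set_printoptions(precision=4,suppress=True)
T=Cam("top");S=Cam("side")
tb,sb=(390,290,470,370),(230,290,320,410)
ot=T.mask((5,120,160),(20,255,255),tb); 
print("orange V hist",[ (v,int((T.mask((3,100,60),(22,255,255),tb)*(T.hsv[...,2]//20==v//20)).sum())) for v in range(60,256,20)])
print("side V",[ (v,int((S.mask((3,100,60),(22,255,255),sb)*(S.hsv[...,2]//20==v//20)).sum())) for v in range(60,256,20)])
print("top face",rect(ot), T.plane(cv2.boxPoints(rect(ot)),.132))
w=T.mask((0,0,150),(180,60,255),tb); print("white",rect(w),T.plane(cv2.boxPoints(rect(w)),.06))
for n,lo,hi,bt,bs in(("blue",(100,120,60),(125,255,255),(190,165,250,235),(285,150,350,210)),("red",(0,150,60),(8,255,255),(190,225,260,290),(235,170,300,230))):
    a=T.mask(lo,hi,bt);b=S.mask(lo,hi,bs); print(n,rect(a),"planes",T.plane(cen(a),.05),S.plane(cen(b),.05),"tri",tri(T,cen(a),S,cen(b)))
for b in((100,195,140,248),(105,250,145,305)):
    a=T.mask((20,120,100),(35,255,255),b); print("yel",rect(a),T.plane(cen(a),.01),T.plane(cv2.boxPoints(rect(a)),.01))
for b in((195,150,250,172),(235,125,300,158)):
    a=S.mask((20,100,100),(35,255,255),b); print("yelS",S.plane(cen(a),.01))
c=np.zeros((600,800,3),np.uint8); c[:,:400]=cv2.resize(T.img[285:375,395:455],(400,600),interpolation=0); c[:,400:]=cv2.resize(S.img[295:415,235:315],(400,600),interpolation=0)
cv2.imwrite("pics/crop1.png",c[...,::-1])
E
```

```text
orange V hist [(60, 282), (80, 7), (100, 13), (120, 30), (140, 32), (160, 222), (180, 14), (200, 0), (220, 0), (240, 0)]
side V [(60, 0), (80, 0), (100, 17), (120, 77), (140, 1026), (160, 70), (180, 31), (200, 46), (220, 289), (240, 0)]
top face ((440.1512451171875, 328.5318908691406), (10.506534576416016, 22.50664520263672), 11.888657569885254) [[ 0.4229 -0.2516  0.132 ]
 [ 0.4489 -0.2587  0.132 ]
 [ 0.4462 -0.2711  0.132 ]
 [ 0.4201 -0.2639  0.132 ]]
white ((427.19268798828125, 311.6188659667969), (8.872502326965332, 23.267684936523438), 84.80557250976562) [[ 0.4606 -0.2487  0.06  ]
 [ 0.4629 -0.2806  0.06  ]
 [ 0.451  -0.281   0.06  ]
 [ 0.4487 -0.2492  0.06  ]]
blue ((219.2307891845703, 198.34616088867188), (31.752891540527344, 34.605690002441406), 82.87498474121094) planes [[0.6203 0.0222 0.05  ]] [[0.618  0.0081 0.05  ]] tri [0.6251 0.0244 0.0363]
red ((226.88038635253906, 255.03433227539062), (31.52375602722168, 35.07442855834961), 81.11934661865234) planes [[0.5387 0.0097 0.05  ]] [[ 0.5371 -0.0047  0.05  ]] tri [0.542  0.0117 0.0361]
yel ((120.36585235595703, 223.7926788330078), (45.16649627685547, 15.349983215332031), 83.6598129272461) [[0.5931 0.1753 0.01  ]] [[0.6263 0.1921 0.01  ]
 [0.6287 0.1695 0.01  ]
 [0.5602 0.1589 0.01  ]
 [0.558  0.1811 0.01  ]]
yel ((126.41463470458984, 277.2317199707031), (47.15426254272461, 15.570846557617188), 83.6598129272461) [[0.5127 0.1625 0.01  ]] [[0.5467 0.1793 0.01  ]
 [0.5489 0.1568 0.01  ]
 [0.48   0.1461 0.01  ]
 [0.4778 0.1683 0.01  ]]
yelS [[0.513  0.1611 0.01  ]]
yelS [[0.5923 0.1734 0.01  ]]
```

View pics/crop1.png

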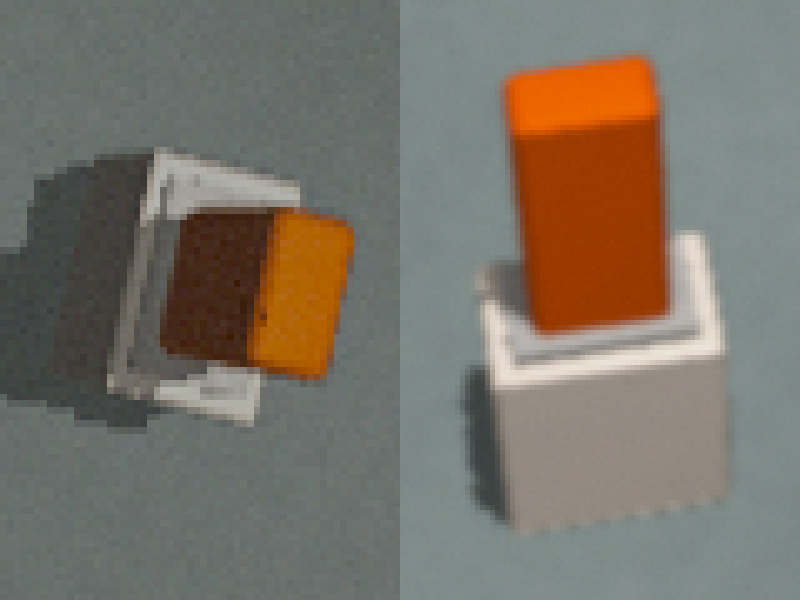

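The crop shows the handle's top face, centre about (440,328) in the top view and (272,314) in the side view. The blade-top corners in the top view are about (418,307), (440,313), (433,349) and (411,343).

```bash
python3 - <<'E'
from h import *
np.set_printoptions(precision=4,suppress=True)
T=Cam("top");S=Cam("side")
a=T.mask((5,120,150),(20,255,255),(390,290,470,370)); b=S.mask((3,100,195),(22,255,255),(230,290,320,410))
H=tri(T,cen(a),S,cen(b)); print("handle top",H,cen(a),cen(b))
q=rect(a); print("top view rect",T.plane(cv2.boxPoints(q),H[2])); print("side", S.plane(cv2.boxPoints(rect(b)),H[2]))
B=T.plane([[418.25,307.5],[440,312.75],[433.25,348.75],[411.5,343.5]],.06); print(B,B.mean(0))
l=lambda v:np.degrees(np.arctan2(v[1],v[0]))
print("blade yaw",l(B[2]-B[1]),l(B[3]-B[0]),l(B[1]-B[0]),l(B[2]-B[3]),"bottom",S.plane([[258,401],[300.6,394.4]],0))
s1,s2=np.array([.593,.1747]),np.array([.5128,.162])
x=np.array([-(s1-s2)[1],(s1-s2)[0]]);x/=np.linalg.norm(x);print("track yaw",l(x),x)
# track open-end/lane geometry check: open end corners of lanes
print(T.plane([[285,171],[301,276]],.022))
o=r.observe();R=cv2.Rodrigues(np.array(o["ee_rot"]))[0]
d=np.array([H[0],H[1],.20])-o["position"];print("tool delta",R.T@d,"tool yaw x",l(R[:,0]))
E
```

```text
handle top [ 0.4337 -0.2617  0.1292] [440.0478 328.502 ] [270.9359 313.9942]
top view rect [[ 0.4226 -0.2518  0.1292]
 [ 0.4491 -0.2588  0.1292]
 [ 0.4462 -0.272   0.1292]
 [ 0.4197 -0.265   0.1292]]
side [[ 0.4218 -0.2505  0.1292]
 [ 0.4489 -0.2579  0.1292]
 [ 0.4444 -0.2726  0.1292]
 [ 0.4178 -0.2653  0.1292]]
[[ 0.4615 -0.2529  0.06  ]
 [ 0.454  -0.2823  0.06  ]
 [ 0.4062 -0.2704  0.06  ]
 [ 0.4136 -0.2413  0.06  ]] [ 0.4338 -0.2617  0.06  ]
blade yaw 165.97574806942123 166.40900405666935 -104.38385016749048 -104.303842569817 bottom [[ 0.4067 -0.2695  0.    ]
 [ 0.4529 -0.2826  0.    ]]
track yaw 98.99830498289299 [-0.1564  0.9877]
[[ 0.6686 -0.0709  0.022 ]
 [ 0.5102 -0.0932  0.022 ]]
tool delta [ 0.2772 -0.1009  0.0312] tool yaw x 25.713135051639956
```

```bash
python3 inch.py '0.028 -0.01 0.003 0 0 0; 0.028 -0.01 0.003 0 0 0; 0.028 -0.01 0.003 0 0 0; 0.028 -0.01 0.003 0 0 0; 0.028 -0.01 0.003 0 0 0; 0.028 -0.01 0.003 0 0 0; 0.028 -0.01 0.003 0 0 0; 0.028 -0.01 0.003 0 0 0; 0.028 -0.01 0.003 0 0 0; 0.025 -0.011 0.004 0 0 0; 0 0 0 0 0 0.14; 0 0 0 0 0 0.14; 0 0 0 0 0 0.14; 0 0 0 0 0 0.14; 0 0 0 0 0 0.14; 0 0 0 0 0 0; 0 0 0 0 0 0' 0.085 60
cat > d.py <<'E'
import sys
from h import *
g=[float(v) for v in sys.argv[1:]]
o=r.observe();R=cv2.Rodrigues(np.array(o["ee_rot"],float))[0]
yaw=np.arctan2(R[1,0],R[0,0]); print("t",o["time"],"pos",np.round(o["position"],4),"yaw",np.degrees(yaw).round(2),"zaxis",R[:,2].round(4),"q",np.round(o["joints"],2))
print("tool delta",(R.T@(np.array(g[:3])-o["position"])).round(4),"rz",round(float(yaw-np.radians(g[3])),3))
E
python3 d.py .4338 -.2617 .078 -14.5
```

```text
time: 2.0
position: [0.4335, -0.2618, 0.2003]
ee_rot: [-3.118, 0.387, 0.0]
wrist_force: [0.2, 0.4, 0.2]
grip_width: 0.0853
gripper_force: 0.0
t 2.0 pos [ 0.4335 -0.2618  0.2003] yaw -14.15 zaxis [-0.  0. -1.] q [-0.7   0.24 -0.16  1.17  0.    2.68]
tool delta [ 0.0002 -0.0002  0.1223] rz 0.006
```

Accurate. I descend and grip.

```bash
python3 inch.py '0 0 0.025 0 0 0; 0 0 0.025 0 0 0; 0 0 0.025 0 0 0; 0 0 0.025 0 0 0; 0 0 0.022 0 0 0; 0 0 0 0 0 0; 0 0 0 0 0 0'
python3 inch.py '0 0 0 0 0 0; 0 0 0 0 0 0; 0 0 0 0 0 0; 0 0 0 0 0 0; 0 0 0 0 0 0; 0 0 0 0 0 0; 0 0 0 0 0 0; 0 0 0 0 0 0; 0 0 0 0 0 0; 0 0 0 0 0 0' 0 60
python3 d.py .4338 -.2617 .078 -14.5
```

```text
time: 2.7
position: [0.4336, -0.2619, 0.0788]
ee_rot: [-3.117, 0.39, 0.0]
wrist_force: [0.7, -0.3, 0.7]
grip_width: 0.0851
gripper_force: 0.0
time: 3.7
position: [0.4337, -0.2619, 0.0786]
ee_rot: [3.117, -0.393, 0.001]
wrist_force: [-0.9, 0.7, 6.5]
grip_width: 0.0153
gripper_force: 58.8
t 3.7 pos [ 0.4337 -0.2619  0.0786] yaw -14.39 zaxis [ 4.e-04 -2.e-04 -1.e+00] q [-0.7   0.33 -0.39  0.85  0.    2.69]
tool delta [ 0.0001 -0.0002  0.0006] rz 0.002
```

```bash
python3 inch.py '0 0 -0.01 0 0 0; 0 0 -0.02 0 0 0; 0 0 -0.03 0 0 0; 0 0 -0.03 0 0 0; 0 0 -0.01 0 0 0; 0 0 0 0 0 -0.1; 0 0 0 0 0 -0.1; 0 0 0 0 0 -0.1; 0 0 0 0 0 -0.108; 0 0 0 0 0 0; 0 0 0 0 0 0'
python3 d.py .6282 -.0475 .18 9
```

```text
time: 4.8
position: [0.4334, -0.2617, 0.178]
ee_rot: [-3.132, -0.241, 0.001]
wrist_force: [-0.7, 0.4, -3.2]
grip_width: 0.0155
gripper_force: 58.7
t 4.8 pos [ 0.4334 -0.2617  0.178 ] yaw 8.8 zaxis [-5.e-04  4.e-04 -1.e+00] q [-0.7   0.25 -0.21  1.11 -0.    2.28]
tool delta [ 0.2253 -0.1819 -0.002 ] rz -0.003
```

```bash
python3 inch.py '0.01 -0.008 0 0 0 0; 0.025 -0.02 0 0 0 0; 0.025 -0.02 0 0 0 0; 0.025 -0.02 0 0 0 0; 0.025 -0.02 0 0 0 0; 0.025 -0.02 0 0 0 0; 0.025 -0.02 0 0 0 0; 0.025 -0.02 0 0 0 0; 0.025 -0.02 0 0 0 0; 0.015 -0.014 -0.002 0 0 0; 0 0 0 0 0 0; 0 0 0 0 0 0; 0 0 0 0 0 0'
python3 d.py .6282 -.0475 .103 9
python3 - <<'E'
from h import *
S=Cam("side");T=Cam("top")
c=np.zeros((600,640,3),np.uint8);c[:300]=cv2.resize(T.img[120:360,60:572],(640,300));c[300:]=cv2.resize(S.img[60:300,100:612],(640,300))
cv2.imwrite("pics/two1.png",c[...,::-1])
E
```

```text
time: 6.1
position: [0.6269, -0.0472, 0.1802]
ee_rot: [3.132, 0.244, -0.001]
wrist_force: [-0.3, 0.0, -1.9]
grip_width: 0.0155
gripper_force: 58.8
t 6.1 pos [ 0.6269 -0.0472  0.1802] yaw 8.92 zaxis [-4.e-04 -1.e-04 -1.e+00] q [-0.2   0.46  0.12  1.23 -0.    2.78]
tool delta [0.0013 0.0005 0.0772] rz -0.001
```

View pics/two1.png

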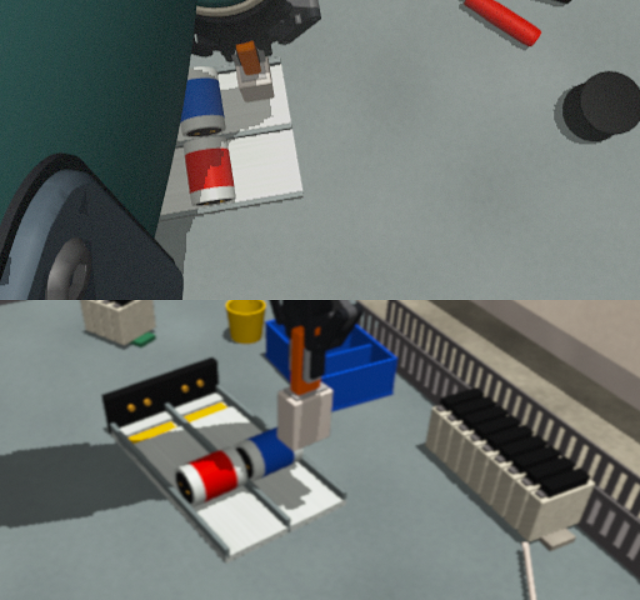

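The paddle is upright over the blue lane, behind the blue capacitor and clear of it. I lower it and start a slow push.

```bash
python3 inch.py '0.001 0 0.015 0 0 0; 0 0 0.02 0 0 0; 0 0 0.02 0 0 0; 0 0 0.015 0 0 0; 0 0 0.007 0 0 0; 0 0 0 0 0 0; 0 0 0 0 0 0'
python3 inch.py '0 -0.004 0 0 0 0; 0 -0.004 0 0 0 0; 0 -0.004 0 0 0 0; 0 -0.004 0 0 0 0; 0 -0.004 0 0 0 0; 0 -0.004 0 0 0 0; 0 -0.004 0 0 0 0; 0 -0.004 0 0 0 0; 0 -0.004 0 0 0 0; 0 -0.004 0 0 0 0; 0 -0.004 0 0 0 0; 0 -0.004 0 0 0 0'
python3 d.py .6282 -.0475 .103 9
python3 - <<'E'
from h import *
S=Cam("side");T=Cam("top")
c=np.zeros((600,640,3),np.uint8);c[:300]=cv2.resize(T.img[120:360,60:572],(640,300));c[300:]=cv2.resize(S.img[60:300,100:612],(640,300))
cv2.imwrite("pics/two2.png",c[...,::-1])
b=S.mask((100,120,60),(125,255,255),(200,140,360,220)); print(cen(b),S.plane(cen(b),.04))
E
```

```text
time: 6.9
position: [0.6286, -0.0471, 0.104]
ee_rot: [3.132, 0.245, 0.001]
wrist_force: [0.7, 0.3, -1.0]
grip_width: 0.0154
gripper_force: 58.8
time: 8.1
position: [0.6208, 0.001, 0.1033]
ee_rot: [-3.132, -0.246, 0.0]
wrist_force: [0.1, -0.6, -1.9]
grip_width: 0.0153
gripper_force: 58.7
t 8.1 pos [0.6208 0.001  0.1033] yaw 8.98 zaxis [-0.  0. -1.] q [-0.13  0.49 -0.05  1.03  0.    2.86]
tool delta [-0.0003  0.049   0.0003] rz -0.0
[354.02702703 144.06306306] [[0.71701208 0.08060281 0.04      ]]
```

View pics/two2.png

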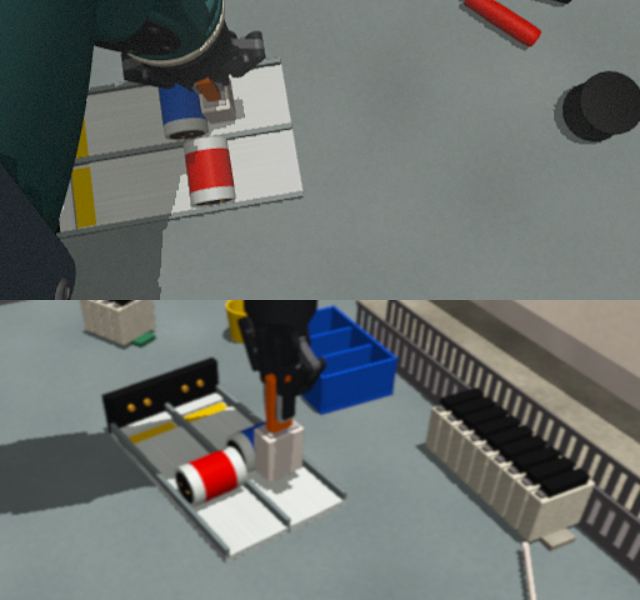

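The push is working: blue has moved forward past red (top inset about 183,110), and the blade is touching it. I carry on.

```bash
python3 inch.py '0 -0.004 0 0 0 0; 0 -0.004 0 0 0 0; 0 -0.004 0 0 0 0; 0 -0.004 0 0 0 0; 0 -0.004 0 0 0 0; 0 -0.004 0 0 0 0; 0 -0.004 0 0 0 0; 0 -0.004 0 0 0 0; 0 -0.004 0 0 0 0; 0 -0.004 0 0 0 0; 0 -0.004 0 0 0 0; 0 -0.004 0 0 0 0; 0 -0.004 0 0 0 0; 0 -0.004 0 0 0 0; 0 -0.004 0 0 0 0; 0 -0.004 0 0 0 0; 0 -0.004 0 0 0 0; 0 -0.004 0 0 0 0; 0 -0.004 0 0 0 0; 0 -0.004 0 0 0 0'
python3 d.py .6004 .1281 .103 9
python3 - <<'E'
from h import *
S=Cam("side");T=Cam("top")
c=np.zeros((600,640,3),np.uint8);c[:300]=cv2.resize(T.img[120:360,60:572],(640,300));c[300:]=cv2.resize(S.img[60:300,100:612],(640,300))
cv2.imwrite("pics/two3.png",c[...,::-1])
E
```

```text
time: 10.2
position: [0.6083, 0.08, 0.1033]
ee_rot: [-3.132, -0.246, 0.0]
wrist_force: [0.8, -0.1, -2.4]
grip_width: 0.0155
gripper_force: 58.7
t 10.2 pos [0.6083 0.08   0.1033] yaw 8.98 zaxis [-0.  0. -1.] q [-0.    0.47 -0.07  1.02  0.    2.98]
tool delta [-0.0003 -0.0488  0.0003] rz -0.0
```

View pics/two3.png

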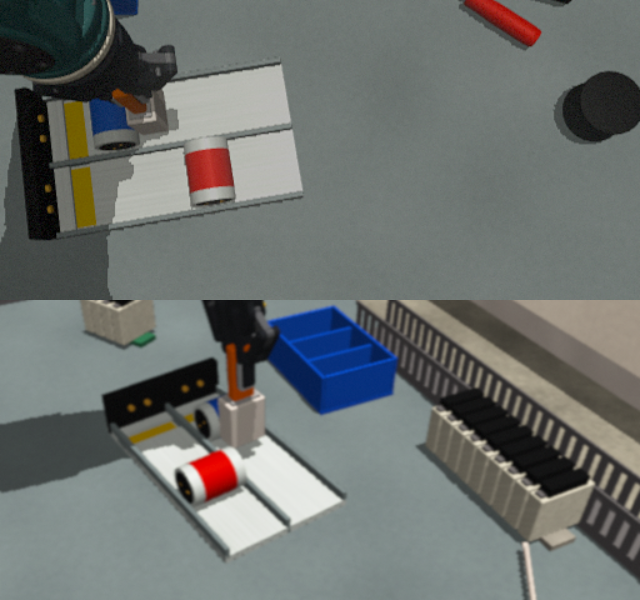

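Blue is still running ahead of the blade, near the yellow groove (top inset 115,122), and red hasn't moved. The final stretch comes next.

```bash
python3 inch.py '0 -0.004 0 0 0 0; 0 -0.004 0 0 0 0; 0 -0.004 0 0 0 0; 0 -0.004 0 0 0 0; 0 -0.004 0 0 0 0; 0 -0.004 0 0 0 0; 0 -0.004 0 0 0 0; 0 -0.004 0 0 0 0; 0 -0.004 0 0 0 0; 0 -0.004 0 0 0 0; 0 -0.004 0 0 0 0; 0 -0.004 0 0 0 0; 0 0 0 0 0 0; 0 0 0 0 0 0; 0 0 0 0 0 0; 0 0 0 0 0 0'
python3 inch.py '0 0.005 0 0 0 0; 0 0.015 0 0 0 0; 0 0.02 0 0 0 0; 0 0.02 0 0 0 0; 0 0 0 0 0 0; 0 0 0 0 0 0'
python3 - <<'E'
from h import *
S=Cam("side");T=Cam("top")
c=np.zeros((600,640,3),np.uint8);c[:300]=cv2.resize(T.img[120:360,60:572],(640,300));c[300:]=cv2.resize(S.img[60:300,100:612],(640,300))
cv2.imwrite("pics/two4.png",c[...,::-1])
E
python3 d.py .6282 -.0475 .103 9
```

```text
time: 11.9
position: [0.6009, 0.1269, 0.1033]
ee_rot: [3.132, 0.246, 0.0]
wrist_force: [-0.4, 0.5, -1.8]
grip_width: 0.0154
gripper_force: 58.7
time: 12.5
position: [0.6103, 0.0668, 0.1032]
ee_rot: [-3.132, -0.244, 0.0]
wrist_force: [-0.1, -0.1, -1.8]
grip_width: 0.0153
gripper_force: 58.8
t 12.6 pos [0.6102 0.0678 0.1033] yaw 8.98 zaxis [-1.e-04  1.e-04 -1.e+00] q [-0.02  0.48 -0.07  1.03  0.    2.96]
tool delta [-0.0002  0.1167  0.0002] rz -0.0
```

View pics/two4.png

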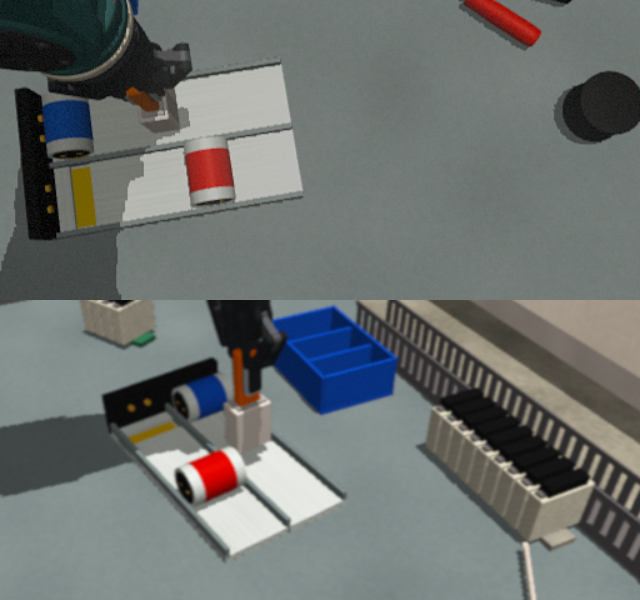

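Blue lies over the seat next to the head (top inset 70,128). I measure how it sits.

```bash
python3 inch.py '0 0 -0.015 0 0 0; 0 0 -0.03 0 0 0; 0 0 -0.03 0 0 0; 0 0 0 0 0 0; 0 0 0 0 0 0'
cat > m.py <<'E'
from h import *
T=Cam("top");S=Cam("side"); x=np.array([-.1564,.9877])
for n,lo,hi,bt,bs in(("blue",(100,120,40),(125,255,255),(70,195,150,260),(230,120,300,170)),("red",(0,150,60),(8,255,255),(190,225,260,290),(235,170,300,230))):
    X=tri(T,cen(T.mask(lo,hi,bt)),S,cen(S.mask(lo,hi,bs))); print(n,X.round(4),"track x",(105+1e3*(X[:2]-[.593,.1747])@x).round(1))
E
python3 m.py; python3 d.py .4338 -.2617 .18 -14.5
```

```text
time: 13.1
position: [0.6104, 0.0682, 0.1784]
ee_rot: [3.132, 0.247, 0.001]
wrist_force: [-0.5, -0.1, -2.3]
grip_width: 0.0151
gripper_force: 59.1
blue [0.6003 0.1773 0.0334] track x 106.4
red [0.542  0.0116 0.0361] track x -48.1
t 13.2 pos [0.6097 0.0681 0.1772] yaw 9.01 zaxis [-1.5e-03  1.0e-04 -1.0e+00] q [-0.02  0.44  0.07  1.21  0.    2.96]
tool delta [-0.2253  0.2982 -0.0025] rz 0.41
```

Blue is seated: its height fell 3 mm and track x ≈ 106. Red is unmoved. I carry the paddle back to its original spot.

```bash
python3 inch.py '-0.008 0.011 0 0 0 0; -0.018 0.024 0 0 0 0; -0.018 0.024 0 0 0 0; -0.018 0.024 0 0 0 0; -0.018 0.024 0 0 0 0; -0.018 0.024 0 0 0 0; -0.018 0.024 0 0 0 0; -0.018 0.024 0 0 0 0; -0.018 0.024 0 0 0 0; -0.018 0.024 0 0 0 0; -0.018 0.024 0 0 0 0; -0.018 0.024 0 0 0 0; -0.018 0.024 0 0 0 0; -0.01 0.015 0 0 0 0; 0 0 0 0 0 0; 0 0 0 0 0 0; 0 0 0 0 0 0'
python3 inch.py '0 0 0.02 0 0 0; 0 0 0.025 0 0 0; 0 0 0.02 0 0 0; 0 0 0.015 0 0 0; 0 0 0.01 0 0 0; 0 0 0.005 0 0 0; 0 0 0 0 0 0; 0 0 0 0 0 0'
python3 d.py .4338 -.2617 .0786 9
```

```text
time: 14.9
position: [0.428, -0.2782, 0.178]
ee_rot: [-3.131, -0.247, 0.001]
wrist_force: [0.7, -0.4, -2.9]
grip_width: 0.0155
gripper_force: 58.9
time: 15.7
position: [0.4285, -0.279, 0.0838]
ee_rot: [3.131, 0.246, 0.001]
wrist_force: [0.1, -0.0, -2.4]
grip_width: 0.0153
gripper_force: 58.9
t 15.7 pos [ 0.4285 -0.279   0.0838] yaw 9.0 zaxis [ 6.e-04 -5.e-04 -1.e+00] q [-0.74  0.33 -0.37  0.87  0.    2.25]
tool delta [ 0.008  -0.0162  0.0052] rz -0.0
```

```bash
python3 inch.py '0 0 0.002 0 0 0; 0 0 0.002 0 0 0; 0 0 0.001 0 0 0; 0 0 0.0005 0 0 0; 0 0 0 0 0 0; 0 0 0 0 0 0; 0 0 0 0 0 0'
```

```text
time: 16.4
position: [0.4283, -0.279, 0.0786]
ee_rot: [3.131, 0.246, 0.001]
wrist_force: [-2.6, 2.5, 12.0]
grip_width: 0.0156
gripper_force: 61.0
```

The paddle is firmly on the bench, so I release it and retreat straight up.

```bash
python3 inch.py '0 0 0 0 0 0; 0 0 0 0 0 0; 0 0 0 0 0 0; 0 0 0 0 0 0; 0 0 0 0 0 0; 0 0 0 0 0 0; 0 0 0 0 0 0; 0 0 0 0 0 0; 0 0 0 0 0 0; 0 0 0 0 0 0' 0.085
python3 inch.py '0 0 -0.01 0 0 0; 0 0 -0.02 0 0 0; 0 0 -0.03 0 0 0; 0 0 -0.03 0 0 0; 0 0 -0.03 0 0 0; 0 0 -0.03 0 0 0; 0 0 -0.01 0 0 0; 0 0 0 0 0 0; 0 0 0 0 0 0; 0 0 0 0 0 0; 0 0 0 0 0 0; 0 0 0 0 0 0'
python3 m.py
python3 - <<'E'
from h import *
S=Cam("side");T=Cam("top")
c=np.zeros((600,640,3),np.uint8);c[:300]=cv2.resize(T.img[120:360,60:572],(640,300));c[300:]=cv2.resize(S.img[90:450,60:640],(640,300))
cv2.imwrite("pics/two5.png",c[...,::-1])
E
```

```text
time: 17.4
position: [0.4281, -0.2789, 0.0778]
ee_rot: [-3.132, -0.246, 0.0]
wrist_force: [-0.9, 0.5, 0.1]
grip_width: 0.0849
gripper_force: 0.0
time: 18.6
position: [0.4279, -0.2787, 0.2372]
ee_rot: [-3.131, -0.246, 0.001]
wrist_force: [0.5, -0.2, 1.0]
grip_width: 0.0848
gripper_force: 0.0Traceback (most recent call last):
  File "m.py", line 4, in <module>
    X=tri(T,cen(T.mask(lo,hi,bt)),S,cen(S.mask(lo,hi,bs))); print(n,X.round(4),"track x",(105+1e3*(X[:2]-[.593,.1747])@x).round(1))
                                        ~~~~~~^^^^^^^^^^
  File "h.py", line 14, in mask
    n,l,st,_=cv2.connectedComponentsWithStats(k); i=1+st[1:,4].argmax(); return (l==i).astype(np.uint8)
                                                      ~~~~~~~~~~~~~~~^^
ValueError: attempt to get argmax of an empty sequence
```

View pics/two5.png

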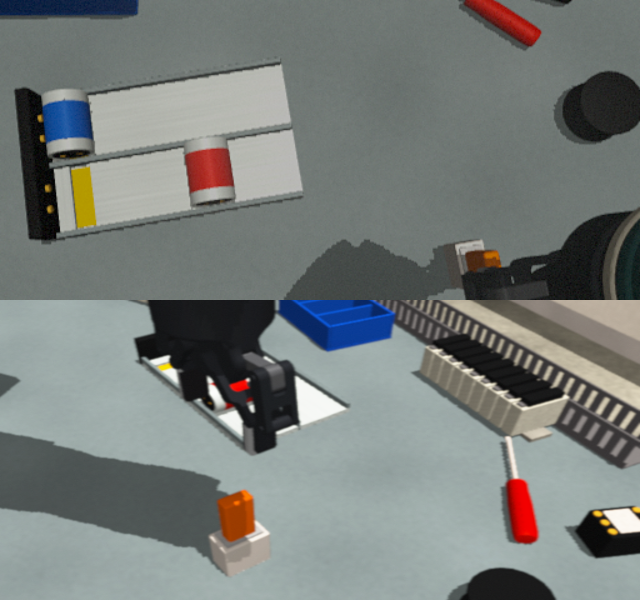

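The paddle stands upright at side inset (240,540) with the gripper clear above it. Blue is in the seat (top inset 68,122) and red is in place at (209,170). I hand in.

```bash
python3 -c "
from bench import r, eyes, finish_job
print(finish_job())"
```

```text
the job is handed in; nothing more can be done
None
```

Job handed in, verdict not shown: the blue capacitor measured in its seat groove after the push (track x ≈ 106 mm), and the last pictures show it still there, the red one in place, and the paddle upright on the bench, clear of the track and released.

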